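Fit the specimen clamp into the positioner socket

ROBOT

A 7-joint arm with a two-finger parallel gripper is mounted at the origin on the work surface. World frame = base frame: x ahead of the robot, y to its left, z up, the work surface at z = 0. Lengths are in m, angles in rad, forces in N, time in s.
With the tool pointing down it reaches from about 0.4 to 0.85 m from the base axis. Payload 10.4 kg.
Tool frame: the origin (TCP) lies midway between the tips of the shut fingers; the grasp point (between the pads) lies 19 mm behind it; z points along the fingers, y is the line along which they close (so a half turn about z gives the same grasp; the last joint's range is limited). The gripper opens to 87 mm and grips with 3 to 60 N. Pads are 19 mm wide; open, the fingers measure 117 mm over their backs; the gripper's body (75 mm by 190 mm) begins 51 mm behind the grasp point.
Start: joints at [-1.22, 0.332, -0.065, 1.46, 0.022, 1.35, -0.088], TCP at [0.228, 0.582, 0.223] pointing down, gripper open.
Joint ranges: [-2.6, 2.6], [-0.5, 2.12], [-1.47, 1.34], [0.16, 2.42], [-1.27, 4.41], [0.06, 2.06], [-2.6, 2.6]. Speed limits (rad/s): [2.22, 2.22, 2.79, 2.79, 3.14, 3.14, 3.14].

INTERFACE

Orientations are given as a unit quaternion [x, y, z, w].
In Python, from bench import r gives the robot as it stands.
- The arm moves only by the tool carry_out, never from a script. Its argument "steps" is a list that holds one entry, the list of rows, each a list of 6 numbers: the shift along the tool's x, y, z in cm, then the turn, a rotation vector about the tool's x, y, z in rad. In form: [[[dx, dy, dz, wx, wy, wz], ...]]. A call has 1 to 20 rows; each row is the pose to reach, as a shift and turn from the pose commanded when the call began, along the tool's axes at that moment; what a row does not reach only later rows make up. A row lasts 1/12 s, in which the tool goes at most 41.7 mm and 7.16 degrees, less where a joint would pass 70% of its speed; a pose out of reach is approached as far as the arm can. A call with a gripper value outside its range is refused whole. "hand" is the closure, from -1 (fully open) to 1 (shut), set as the call begins (left out, the last holds). The fingers move at their own pace and stop on an object; "squeeze" is the grip in N (left out, the last holds). Time passes only in rows, so rows that repeat a pose let the fingers close. It gives the time, the measured TCP pose, the force, the opening and the grip force at its end, in the units of the state.
- r.read_state(): the state, without advancing time (a new reading comes with each control period).
- r.camera(name): name is "scene" or "top"; returns the picture (384x512x3 uint8, red, green, blue); there is no depth.
- r.camera_params(name): a dict with "fx", "fy", "cx", "cy" (pixels), "D" ([k1, k2, p1, p2, k3] as OpenCV has them; the pictures are not rectified), "view" (4x4, takes a point from world to camera coordinates). Camera axes: x right, y up, looking along -z (the intrinsics and any distortion apply to the point x, -y, -z); pixel columns grow to the right and rows downward; lengths in m; the calibration is good to about 2 mm. A picture is of the moment at which its call begins. camera_params takes no time and is no camera call.
- r.close_job(): hands the job in; it is judged then, once.
The state is a dict: "time": time; "joint_positions": joint angles; "joint_vel": joint speeds; "joint_torque": joint torques, N m; "ee_pos": TCP position; "eef_rot": TCP orientation; "ft_force": force on the tool from outside, world axes, zero at the start; "torque": the same for the moment, N m; "width": finger opening in m; "grip_force": force on a finger pad.
Only numpy, scipy, OpenCV 4.12 (cv2) and the standard library are available. Lean on these libraries where they do the work, as an engineer would, in place of code of your own. Each camera call takes 0.05 s, during which the arm holds its last target. There are 200 camera calls.

TASK

Fit the specimen clamp to the welding positioner: turn it so the key on its spigot lines up with the slot in the upright socket tube, and lower it in (do not let it drop) until its flange sits fully home on the rim, then let go. Leave the other things on the bench where they are.

Things in the scene. Friction and masses are not known exactly. Their poses are not given: they have to be found in the camera images.
- clamp_center (a point): Specimen clamp, loose, upright on the bench, 0.5 kg, 138 mm tall. This point: centre of its white block, on the spigot's axis, 113 mm above the foot, 33 mm above the flange's underside. Block 44 (x) by 30 (y) by 50 mm high; grip its flat +y and -y faces. Below it a steel flange disc, 56 mm across, 8 mm thick. z up along the axis; x points to the black thumb knob and the key below it.
- clamp: Same clamp and axes; origin at the foot's centre. Below the flange: steel round spigot, 40 mm across, 80 mm long, foot tapered over 5 mm. On its +x side a straight full-length key 8 mm wide, projecting 8 mm, with a V-pointed lower end. Straight above it, on the block, a black thumb knob 22 mm across reaching 48 mm from the axis; on the -x side dark jaw lips reach 36 mm.
- socket_mouth (a point): Socket: fixed white upright tube. This point: centre of its mouth, level with the rim, 100 mm above the bench. z up along the bore, x points to the slot. Bore 44 mm across (2 mm play round the spigot), 88 mm deep. Clamp home: flange underside on the rim, clamp_center 33 mm above this point, both x axes pointing the same way.
- socket: The socket as a body, same axes, origin on the bench under the bore. Tube about 60 mm across outside; at its +x side a slot 12 mm wide goes through the wall over the full height, for the key (2 mm play each side). Round base plate 150 mm across, 12 mm thick; low white brace pipe at the -x side, up to 65 mm high, 70 mm from the axis.
- can: Bystander: upright can 56 mm in diameter, 140 mm tall; origin under its centre. Its place may be exchanged with the clamp's.
- brush: Bystander: wire brush with a red handle, 180 mm long, lying flat along its x; origin on its underside.
- hammer: Bystander: hammer with a wooden handle, 240 mm long, lying flat along its x; origin on its underside.
- coupon: Bystander: dark steel plate 100 x 60 x 12 mm lying flat; origin at the centre of its underside.
- coupon2: Bystander: bright steel plate 120 x 50 x 10 mm lying flat; origin at the centre of its underside.
- mug: Bystander: white mug 80 mm in diameter, 90 mm tall; origin under its centre.
Mind the look-alikes: they are no part of the job. Leave any blue look-alike of the clamp alone. Of the things that look like the socket, the larger one is meant.

How it is judged:
At the end, for the whole second after the job is handed in: The clamp is home in the socket and at rest: its centre point within 6 mm sideways of the bore's axis and between 29 and 36.5 mm above the mouth (33 mm is home), upright within 0.06 rad, key in the slot (x axes within 0.15 rad), moving slower than 0.02 m/s and 0.1 rad/s (horizontal distance between clamp_center and socket_mouth below 0.006 m and z of clamp_center in the frame of socket_mouth between 0.029 and 0.0365 m and angle between clamp_center's own z axis and vertical below 0.06 rad and angle between the x axis of clamp_center and the x axis of socket_mouth, either way round below 0.15 rad and linear speed of clamp below 0.02 m/s and angular speed of clamp below 0.1 rad/s); the robot touches nothing.
It fails at once if the clamp drops into the socket: faster than 0.45 m/s while its spigot is inside the bore (horizontal distance between clamp_center and socket_mouth below 0.01 m and z of clamp_center in the frame of socket_mouth below 0.11 m and linear speed of clamp above 0.45 m/s).
It fails at once if the can, brush, hammer, mug or a steel plate is moved by more than 40 mm (distance of any of can, brush, hammer, coupon, coupon2, mug from where it was at the start of the episode above 0.04 m).
It also fails if it takes over 54 s, if anything falls off the work surface, if the arm or the gripper's body presses on something with over 40 N, if the wrist force passes 120 N, or if a joint passes its speed limit or range.

## Working session

There is one attempt and no reset: what is moved stays moved. The work goes in short steps, Python scripts to look and compute and a tool call to move; the robot and the scene stay as the last step left them, time stands still between calls to the robot, and variables do not carry over. Pictures are saved under pics/ and viewed, at most 10 in all, crops included, and the job is handed in when it is done.

Besides the shell and the picture viewer there is one more tool, called after "Call:" as name(argument=value, ...) on one line, values as JSON. carry_out: Moves the arm, as the interface text tells. Its arguments: {"type":"object","properties":{"steps":{"type":"array","items":{"type":"array","items":{"type":"array","items":{"type":"number"}}}},"hand":{"type":"number"},"squeeze":{"type":"number"}},"required":["steps"]}

```bash
ls; mkdir -p pics; python3 - <<'E'
from bench import r
import cv2
for n in("scene","top"):
    im=r.camera(n); cv2.imwrite(f"pics/{n}0.png",cv2.resize(im[:,:,::-1],None,fx=1.5,fy=1.5,interpolation=cv2.INTER_CUBIC))
    p=r.camera_params(n); print(n,p)
s=r.read_state(); print(s)
E
```

```text
pics
scene {'fx': 431.53983202204574, 'fy': 431.53983202204574, 'cx': 247.379869944457, 'cy': 193.78931436631638, 'D': array([-0.06517822,  0.        ,  0.        ,  0.        ,  0.        ]), 'view': array([[-0.78634137,  0.61769041,  0.01121647,  0.48539508],
       [-0.47158843, -0.61187903,  0.63498693,  0.15174189],
       [ 0.39908846,  0.49402694,  0.77244144, -1.69817907],
       [ 0.        ,  0.        ,  0.        ,  1.        ]])}
top {'fx': 465.3159386493449, 'fy': 465.3159386493449, 'cx': 252.9688529535555, 'cy': 198.8012434462685, 'D': array([0.00796903, 0.        , 0.        , 0.        , 0.        ]), 'view': array([[ 0.00656752, -0.99994976,  0.00757225, -0.09318451],
       [ 0.99512823,  0.0072804 ,  0.09831994, -0.56456738],
       [-0.09837013,  0.00688964,  0.99512605, -1.33576316],
       [ 0.        ,  0.        ,  0.        ,  1.        ]])}
{'time': 0.1, 'joint_positions': array([-1.21955199,  0.33284742, -0.06468184,  1.46083814,  0.02159457,
        1.34990916, -0.08849333]), 'joint_vel': array([-0.00020345, -0.00226086, -0.00043412, -0.00064545, -0.00017441,
        0.00135523,  0.00097373]), 'joint_torque': array([ 2.02519026e-03, -6.24535847e+01,  2.50745245e-02, -3.90719748e+01,
       -6.14207215e-02,  3.64459539e-02,  4.10668338e-05]), 'ee_pos': array([0.22813436, 0.58150738, 0.22181842]), 'eef_rot': array([ 1.85832023e-01,  9.82581311e-01, -6.46924708e-04, -9.25563145e-05]), 'ft_force': array([-0.00627908,  0.95932019,  0.59268783]), 'torque': array([0.01662121, 0.01738871, 0.03131527]), 'grip_force': 0.0, 'width': 0.08679174822663295}
```

View pics/scene0.png

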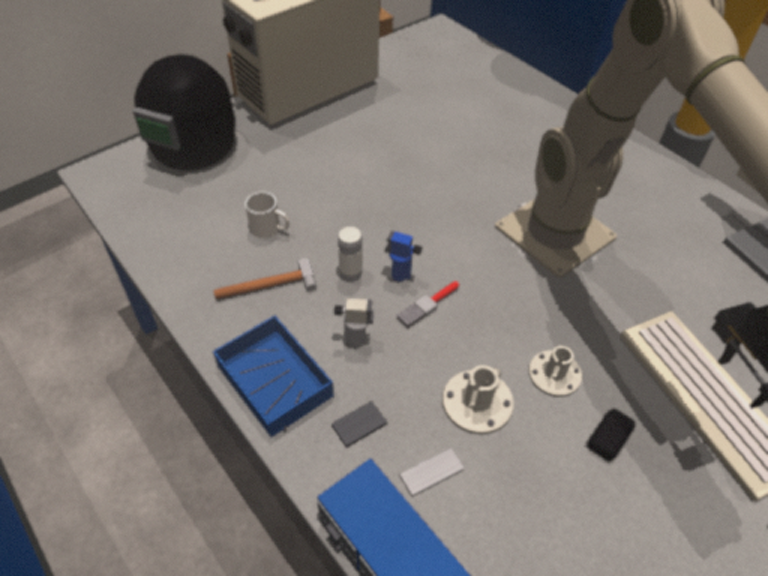

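View pics/top0.png

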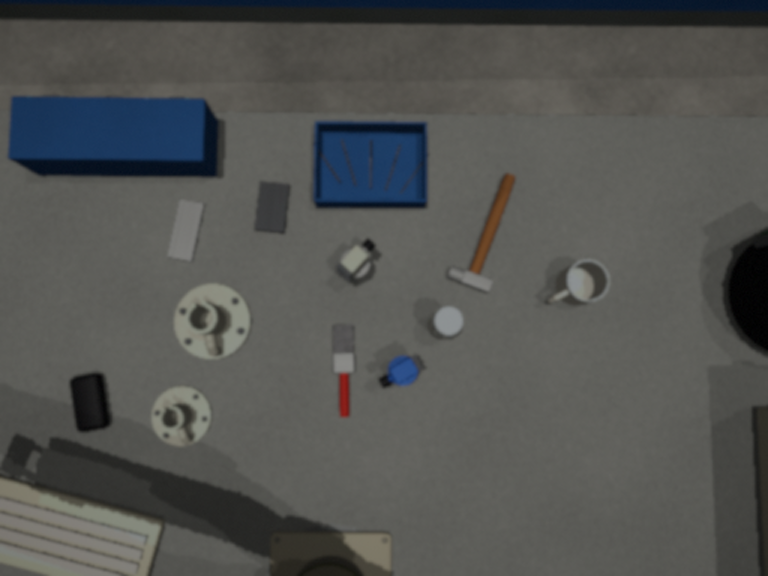

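The scene picture (1.5x pixels) shows two clamps: a white one at (355,320) and a blue one at (401,255). The white one is meant, because the blue one is the look-alike. It also shows two sockets: a large one at (479,400) and a small one at (556,370). The large one is meant. In the top view the white clamp is at (357,258), the large socket at (212,320) and the small one at (181,415). I'll confirm both in one enlarged crop.

```bash
cat > h.py <<'E'
import numpy as np, cv2
from bench import r
def und(n,px):
    p=r.camera_params(n);K=np.array([[p['fx'],0,p['cx']],[0,p['fy'],p['cy']],[0,0,1]])
    u=cv2.undistortPoints(np.array(px,float).reshape(-1,1,2),K,p['D']).reshape(-1,2)
    V=p['view'];d=np.c_[u[:,0],-u[:,1],-np.ones(len(u))]@V[:3,:3]
    return -V[:3,:3].T@V[:3,3],d
def plane(n,px,z):
    c,d=und(n,px); return c+d*((z-c[2])/d[:,2])[:,None]
def proj(n,P):
    p=r.camera_params(n);K=np.array([[p['fx'],0,p['cx']],[0,p['fy'],p['cy']],[0,0,1]])
    V=p['view'];q=np.atleast_2d(P)@V[:3,:3].T+V[:3,3];q=q*[1,-1,-1]
    return cv2.projectPoints(q,np.zeros(3),np.zeros(3),K,p['D'])[0].reshape(-1,2)
def avg(n,k=4): return np.mean([r.camera(n).astype(float) for _ in range(k)],0).astype(np.uint8)
E
python3 - <<'E'
from h import *
t=avg("top");s=avg("scene")
cv2.imwrite("pics/t.png",t[:,:,::-1]);cv2.imwrite("pics/s.png",s[:,:,::-1])
def crop(im,x,y,w): return cv2.resize(cv2.convertScaleAbs(im[y:y+w,x:x+w],alpha=1.4),(300,300),interpolation=cv2.INTER_CUBIC)
# 50px crops ->6x ; 60 px ->5x
m=np.vstack([np.hstack([crop(t,213,147,50),crop(t,110,182,60)]),np.hstack([crop(s,212,190,50),crop(s,290,235,60)])])
cv2.imwrite("pics/crops1.png",m[:,:,::-1])
E
```

```text
(no output)
```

View pics/crops1.png

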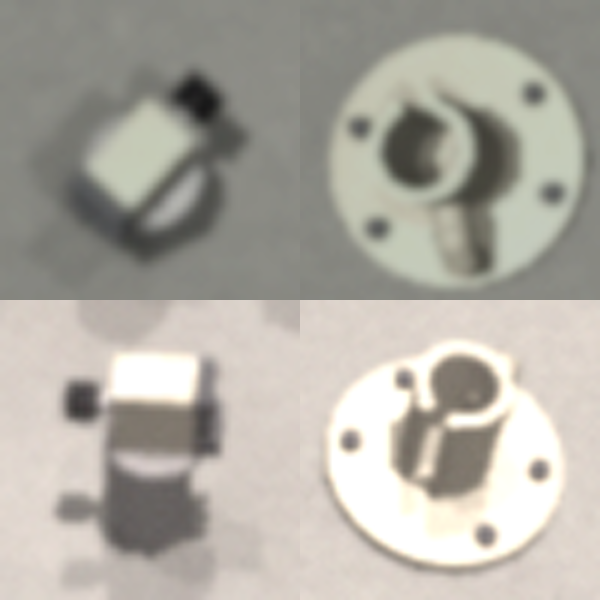

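The crop confirms both. The white clamp has its knob up and to the right in the top view. The large socket has its brace to the lower right (crop 475,260) and its slot facing up-left (crop about 405,95), which the scene view also shows at crop (430,420). Next I'll measure them.

```bash
python3 - <<'E'
from h import *
t=cv2.imread("pics/t.png");s=cv2.imread("pics/s.png")
def up(im,x,y,w,k=8): return cv2.resize(im[y:y+w,x:x+w],None,fx=k,fy=k,interpolation=cv2.INTER_CUBIC)
def back(c,x,y,k=8): return (np.array(c,float)+.5)/k-.5+[x,y]
def blobs(m): 
    return sorted(cv2.findContours(m.astype(np.uint8),cv2.RETR_LIST,cv2.CHAIN_APPROX_NONE)[0],key=cv2.contourArea)[::-1]
# block top, top view
x,y,w=213,147,50; g=up(t,x,y,w).astype(int)
gr=g.mean(2); warm=g[:,:,2]-g[:,:,0]
print("bg",np.median(gr),np.median(warm),"block",gr[int(153*8/6),int(142*8/6)],warm[int(153*8/6),int(142*8/6)], "flange",gr[266,233],warm[266,233])
m=(gr>0.5*(gr[204,190]+np.median(gr)))&(warm>4)
c=blobs(m)[0]; R=cv2.minAreaRect(c); P=plane("top",back(cv2.boxPoints(R),x,y),.138)
print("block ctr",plane("top",back([R[0]],x,y),.138)[0]); print(P[:,:2].round(4),np.linalg.norm(np.diff(P,axis=0),axis=1)*1e3)
k=blobs(gr<35)
for q in k[:3]:
    M=cv2.moments(q); print("dark",cv2.contourArea(q)/64,plane("top",back([[M['m10']/M['m00'],M['m01']/M['m00']]],x,y),.113))
# scene view: block top
x2,y2=212,190; g=up(s,x2,y2,w).astype(int);gr=g.mean(2)
c=blobs(gr>195)
for q in c[:2]:
    R=cv2.minAreaRect(q);P=plane("scene",back(cv2.boxPoints(R),x2,y2),.138)
    print("scene blob",cv2.contourArea(q)/64,plane("scene",back([R[0]],x2,y2),.138),P[:,:2].round(4).tolist())
# socket plate
for n,im,x,y,th in(("top",t,110,182,None),("scene",s,290,235,None)):
    g=up(im,x,y,60).astype(int); gr=g.mean(2); b=np.percentile(gr,[5,50,95]); 
    bg=np.median(np.r_[gr[:30,:30].ravel(),gr[-30:,-30:].ravel()]); pl=np.percentile(gr,85)
    c=blobs(gr>(bg+pl)/2)[0]; h=cv2.convexHull(c)
    W=plane(n,back(h[:,0],x,y),.012)[:,:2].astype(np.float32)
    e=cv2.minEnclosingCircle(W.reshape(-1,1,2)); print(n,"bg",bg,pl,"plate circle",e)
    if n=="top":
        e=cv2.fitEllipse(W.reshape(-1,1,2)*1000);print(e)
        # brace end & bore: dark bore
        for q in blobs(gr<(bg+20))[:8]:
            if cv2.contourArea(q)/64<4: continue
            M=cv2.moments(q);cc=back([[M['m10']/M['m00'],M['m01']/M['m00']]],x,y)
            print("dark",cc,cv2.contourArea(q)/64,plane(n,cc,.1)[0],plane(n,cc,.012)[0])
E
```

```text
bg 96.0 4.0 block 138.0 11 flange 122.33333333333333 2
block ctr [ 0.62796632 -0.04073489  0.138     ]
[[ 0.6223 -0.0155]
 [ 0.654  -0.044 ]
 [ 0.6337 -0.066 ]
 [ 0.6021 -0.0375]] [42.61514905 29.934967   42.55318545]
dark 23.109375 [[ 0.65583723 -0.06780863  0.113     ]]
scene blob 62.1484375 [[ 0.62443369 -0.04632258  0.138     ]] [[0.6464, -0.0497], [0.6322, -0.0678], [0.6023, -0.0429], [0.6168, -0.0251]]
top bg 95.33333333333333 136.0 plate circle ((0.5204678773880005, 0.24152547121047974), 0.07473832368850708)
((520.2697143554688, 241.45681762695312), (147.7296600341797, 148.59713745117188), 71.5594253540039)
dark [[139.5 211.5]] 3585.015625 [0.52056101 0.2244265  0.1       ] [0.52669011 0.24525769 0.012     ]
dark [[139.67547941 212.64350139]] 1634.484375 [0.51740037 0.22384643 0.1       ] [0.5233131 0.2446379 0.012    ]
dark [[132.29995184 210.98062989]] 193.9921875 [0.52185955 0.24430116 0.1       ] [0.52807755 0.26649292 0.012     ]
dark [[121.46916555 207.0208473 ]] 23.3046875 [0.53261631 0.27449284 0.1       ] [0.53957069 0.29875145 0.012     ]
dark [[125.0133898 227.2522958]] 22.828125 [0.47684822 0.26284805 0.1       ] [0.47998484 0.28630948 0.012     ]
dark [[160.10813565 220.24010819]] 21.2421875 [0.49680229 0.16699372 0.1       ] [0.50130492 0.18389319 0.012     ]
dark [[156.34487812 200.27826107]] 20.9921875 [0.55203149 0.17884603 0.1       ] [0.56031499 0.19655689 0.012     ]
scene bg 150.66666666666666 197.0 plate circle ((0.5096164345741272, 0.23277564346790314), 0.08248549699783325)
```

```bash
python3 - <<'E'
from h import *
t=cv2.imread("pics/t.png");s=cv2.imread("pics/s.png")
C=np.array([.5203,.2415])
a=np.arange(-.8,1.2,.05)
for n,im in(("top",t),("scene",s)):
    for z in (.1,.095):
        P=np.c_[C[0]+.026*np.cos(a),C[1]+.026*np.sin(a),0*a+z]; q=proj(n,P).astype(np.float32)
        print(n,z,cv2.remap(im,q[:,0],q[:,1],cv2.INTER_LINEAR).mean(2).ravel())if 0 else print(n,z,[int(v) for v in cv2.remap(im.mean(2).astype(np.float32),q[:,0],q[:,1],cv2.INTER_LINEAR).ravel()])
out=[]
for n,im,x,y,w in(("top",t,110,182,60),("scene",s,290,235,60),("top",t,213,147,50),("scene",s,212,190,50)):
    k=400//w; g=cv2.resize(im[y:y+w,x:x+w],None,fx=k,fy=k,interpolation=cv2.INTER_CUBIC)
    def L(P,col,cl=False):
        q=((proj(n,P)-[x,y]+.5)*k-.5).round().astype(int); cv2.polylines(g,[q.reshape(-1,1,2)],cl,col,1)
    if w==60:
        th=np.linspace(0,6.28,60)
        for R,z in((.022,.1),(.03,.1),(.075,.012)): L(np.c_[C[0]+R*np.cos(th),C[1]+R*np.sin(th),0*th+z],(0,0,255))
        u=np.array([np.cos(.204),np.sin(.204)]);v=np.array([-u[1],u[0]])
        for o in(-.006,.006):
            L([[*(C+u*.03+v*o),.1],[*(C+u*.03+v*o),.012]],(0,255,0)); L([[*(C+u*.022+v*o),.1],[*(C+u*.03+v*o),.1]],(0,255,0))
    else:
        c=np.array([.628,-.0407]);u=np.array([np.cos(-.74),np.sin(-.74)]);v=np.array([-u[1],u[0]])
        for z in(.138,.088): L([[*(c+u*i*.022+v*j*.015),z] for i,j in((1,1),(1,-1),(-1,-1),(-1,1))],(0,0,255),True)
        L([[*(c+u*.022),.113],[*(c+u*.048),.113]],(0,255,0)); L([[*(c+u*.028),.08],[*(c+u*.028),0]],(0,255,0))
    out.append(cv2.resize(g,(300,300),interpolation=cv2.INTER_AREA) if 0 else cv2.copyMakeBorder(g,0,400-g.shape[0],0,400-g.shape[1],cv2.BORDER_CONSTANT)[:400,:400])
m=np.vstack([np.hstack(out[:2]),np.hstack(out[2:])]);cv2.imwrite("pics/ov1.png",cv2.resize(m,(600,600),interpolation=cv2.INTER_AREA))
E
```

```text
top 0.1 [126, 126, 125, 126, 126, 124, 124, 124, 125, 125, 125, 125, 124, 124, 121, 119, 114, 109, 103, 97, 93, 91, 92, 98, 105, 112, 121, 123, 127, 129, 128, 129, 129, 129, 129, 128, 126, 124, 124, 122]
top 0.095 [125, 125, 125, 124, 126, 125, 123, 124, 125, 125, 125, 124, 125, 123, 121, 119, 115, 110, 104, 98, 92, 87, 85, 86, 93, 101, 109, 116, 120, 122, 123, 124, 124, 125, 125, 125, 125, 123, 122, 122]
scene 0.1 [191, 191, 191, 191, 189, 188, 187, 187, 187, 181, 172, 159, 140, 122, 106, 97, 91, 88, 90, 97, 106, 119, 133, 140, 145, 148, 149, 145, 141, 131, 125, 119, 116, 114, 113, 114, 113, 115, 115, 115]
scene 0.095 [187, 186, 183, 182, 183, 185, 184, 172, 161, 150, 135, 120, 106, 98, 91, 88, 90, 93, 97, 105, 113, 117, 119, 118, 113, 113, 110, 104, 98, 93, 91, 89, 88, 88, 88, 88, 88, 88, 88, 88]
```

View pics/ov1.png

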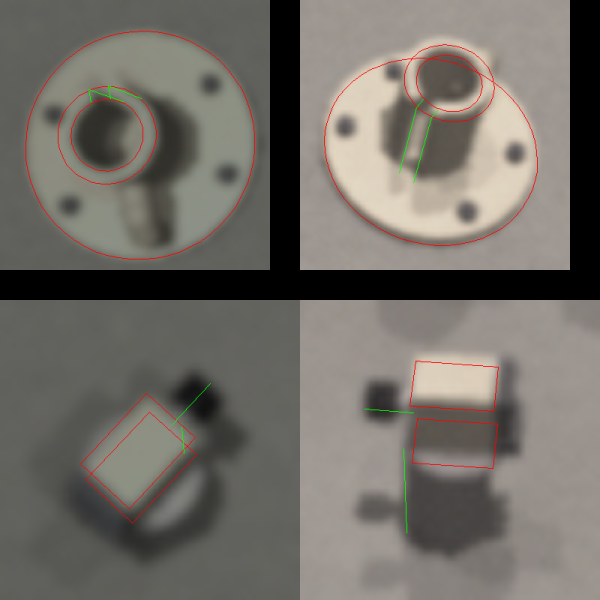

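The overlay fits: block size 42.6 × 29.9 mm (44 × 30 given), plate diameter 148 mm (150 given). The clamp is at about (0.627, -0.042) with yaw -0.74. The socket is at (0.520, 0.2415) with its slot at about 0.2 rad. Moving above the clamp.

Call:
carry_out(steps=[[[-3, -2.2, 0, 0, 0, 0], [-6, -4.4, 0, 0, 0, 0.05], [-9.5, -6.9, 0, 0, 0, 0.1], [-13, -9.4, 0, 0, 0, 0.15], [-16.5, -12, 0, 0, 0, 0.2], [-20, -14.5, 0, 0, 0, 0.25], [-23.5, -17, 0, 0, 0, 0.3], [-27, -19.6, 0, 0, 0, 0.33], [-30.5, -22.1, 0, 0, 0, 0.366], [-34, -24.7, 0, 0, 0, 0.366], [-37.5, -27.2, 0, 0, 0, 0.366], [-41, -29.8, 0, 0, 0, 0.366], [-44.5, -32.3, 0, 0, 0, 0.366], [-48, -34.8, 0, 0, 0, 0.366], [-51.5, -37.4, 0, 0, 0, 0.366], [-54.5, -39.6, 0, 0, 0, 0.366], [-57, -41.4, 0, 0, 0, 0.366], [-59, -42.8, 0, 0, 0, 0.366], [-59.9, -43.5, 0, 0, 0, 0.366], [-59.9, -43.5, 0, 0, 0, 0.366]]], hand=-1, squeeze=30)

```text
time: 2.17
ee_pos: [0.6276, -0.0455, 0.2221]
eef_rot: [0.364, 0.932, -0.001, 0.0]
ft_force: [-0.0, -0.4, 0.8]
width: 0.0868
grip_force: 0.0
```

Call:
carry_out(steps=[[[0.3, 0.2, 2, 0, 0, 0], [0.3, 0.2, 4.5, 0, 0, 0], [0.3, 0.2, 7, 0, 0, 0], [0.3, 0.2, 9, 0, 0, 0], [0.3, 0.2, 10.5, 0, 0, 0], [0.3, 0.2, 11.5, 0, 0, 0], [0.3, 0.2, 12.2, 0, 0, 0], [0.3, 0.2, 12.5, 0, 0, 0], [0.3, 0.2, 12.5, 0, 0, 0], [0.3, 0.2, 12.5, 0, 0, 0]]])

```text
time: 3.0
ee_pos: [0.6266, -0.0381, 0.0984]
eef_rot: [0.361, 0.932, 0.0, 0.001]
ft_force: [-0.2, -0.9, -0.1]
width: 0.0866
grip_force: 0.0
```

```bash
python3 - <<'E'
from h import *
s=avg("scene",2);t=avg("top",2)
m=np.hstack([cv2.resize(s[170:270,180:280],(400,400)),cv2.resize(t[130:210,195:275],(400,400))])
cv2.imwrite("pics/g1.png",m[:,:,::-1])
E
```

```text
(no output)
```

View pics/g1.png

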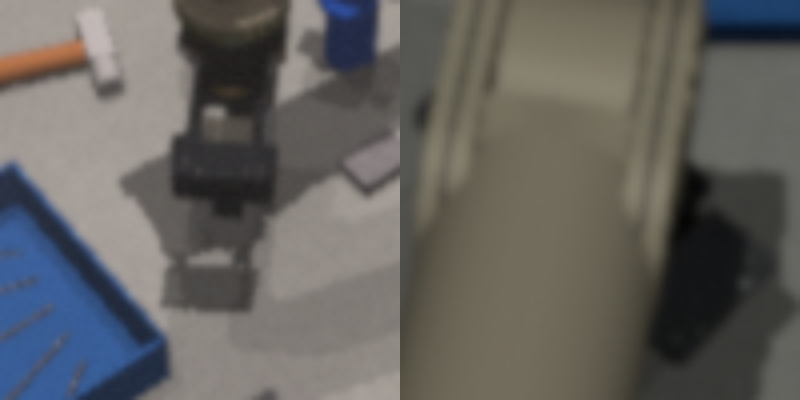

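The block sits between the fingers (scene crop about (230,125)). Closing on it.

Call:
carry_out(steps=[[[0, 0, 0, 0, 0, 0], [0, 0, 0, 0, 0, 0], [0, 0, 0, 0, 0, 0], [0, 0, 0, 0, 0, 0], [0, 0, 0, 0, 0, 0], [0, 0, 0, 0, 0, 0], [0, 0, 0, 0, 0, 0], [0, 0, 0, 0, 0, 0], [0, 0, 0, 0, 0, 0], [0, 0, 0, 0, 0, 0]]], hand=1, squeeze=40)

```text
time: 4.03
ee_pos: [0.6261, -0.0384, 0.0975]
eef_rot: [0.362, 0.932, -0.0, -0.0]
ft_force: [3.4, 1.6, -2.2]
width: 0.0296
grip_force: 40.0
```

Call:
carry_out(steps=[[[0, 0, -0.5, 0, 0, 0], [0, 0, -1.5, 0, 0, 0], [0, 0, -3, 0, 0, 0], [0, 0, -5, 0, 0, 0], [0, 0, -7, 0, 0, 0], [0, 0, -9, 0, 0, 0], [0, 0, -11, 0, 0, 0], [0, 0, -13, 0, 0, 0], [0, 0, -14.5, 0, 0, 0], [0, 0, -15.3, 0, 0, 0], [0, 0, -15.5, 0, 0, 0], [0, 0, -15.5, 0, 0, 0]]])

```text
time: 5.03
ee_pos: [0.6261, -0.0384, 0.2527]
eef_rot: [0.362, 0.932, 0.0, 0.0]
ft_force: [-0.4, -0.4, -5.8]
width: 0.0299
grip_force: 40.0
```

Call:
carry_out(steps=[[[0.7, 0.4, 0, 0, 0, -0.02], [2, 1, 0, 0, 0, -0.07], [3.5, 1.7, 0, 0, 0, -0.12], [5, 2.5, 0, 0, 0, -0.18], [7, 3.5, 0, 0, 0, -0.25], [9, 4.5, 0, 0, 0, -0.32], [11, 5.4, 0, 0, 0, -0.39], [13, 6.4, 0, 0, 0, -0.46], [15, 7.4, 0, 0, 0, -0.53], [17, 8.4, 0, 0, 0, -0.6], [19, 9.4, 0, 0, 0, -0.67], [21, 10.4, 0, 0, 0, -0.74], [23, 11.4, 0, 0, 0, -0.81], [24.6, 12.2, 0, 0, 0, -0.87], [25.8, 12.8, 0, 0, 0, -0.91], [26.5, 13.1, 0, 0, 0, -0.94], [26.9, 13.3, 0, 0, 0, -0.95], [26.9, 13.3, 0, 0, 0, -0.95], [26.9, 13.3, 0, 0, 0, -0.95], [26.9, 13.3, 0, 0, 0, -0.95]]])

```text
time: 6.7
ee_pos: [0.5176, 0.24, 0.2525]
eef_rot: [-0.104, 0.995, -0.0, 0.0]
ft_force: [-0.8, -0.7, -4.1]
width: 0.0296
grip_force: 40.0
```

```bash
python3 - <<'E'
from h import *
s=avg("scene",2);t=avg("top",2); st=r.read_state(); print(st['ee_pos'],st['eef_rot'],st['time'])
m=np.hstack([cv2.resize(s[180:300,270:370],(500,600),interpolation=cv2.INTER_CUBIC),cv2.resize(t[160:260,100:150],(300,600),interpolation=cv2.INTER_CUBIC)])
cv2.imwrite("pics/s2.png",s[:,:,::-1]);cv2.imwrite("pics/t2.png",t[:,:,::-1])
cv2.imwrite("pics/g2.png",m[:,:,::-1])
E
```

```text
[0.51741041 0.2406187  0.25256427] [-1.04270998e-01  9.94548921e-01 -1.44350570e-05  4.37033825e-05] 6.9
```

View pics/g2.png

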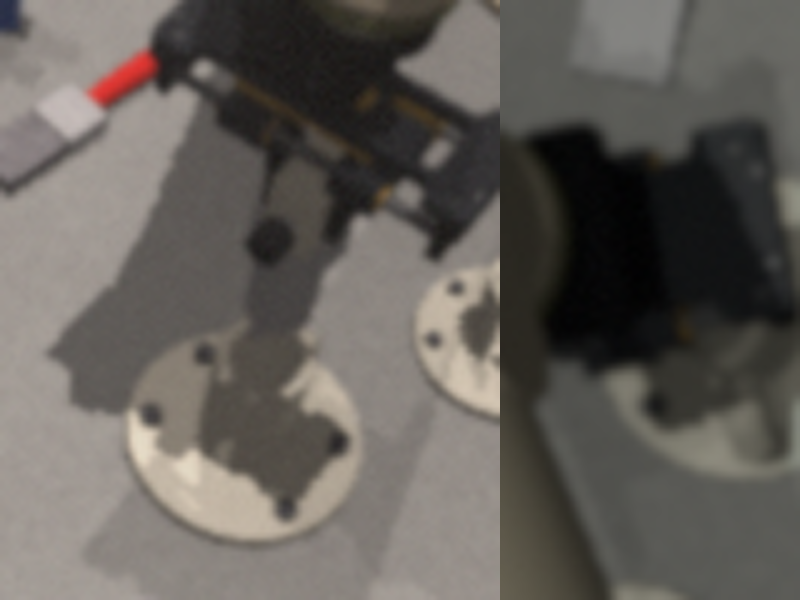

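The scene crop shows the clamp hanging above the socket with its knob at (268,240) and the tube's top in shadow below it, around (270,345). I'll check the alignment between the two with one contrast-enhanced overlay.

```bash
python3 - <<'E'
from h import *
s=cv2.imread("pics/s2.png");s0=cv2.imread("pics/s.png")
C=np.array([.5203,.2415]);cc=np.array([.5174,.2406])+.003*np.array([.978,.208])
th=np.linspace(0,6.28,60);u=np.array([np.cos(.209),np.sin(.209)]);v=np.array([-u[1],u[0]])
out=[]
cam=r.camera_params("scene")['view'];cp=-cam[:3,:3].T@cam[:3,3]; f=cp[:2]-C; f/=np.linalg.norm(f); w=np.array([-f[1],f[0]])
for im,mode in((s,0),(s,1),(s0,0),(s0,1)):
    x,y,W,H,k=295,205,50,75,8
    g=np.clip((im.astype(float)*(2.2 if im is s else 1.3)-(40 if im is s else 20)),0,255).astype(np.uint8)
    g=cv2.resize(g[y:y+H,x:x+W],None,fx=k,fy=k,interpolation=cv2.INTER_CUBIC)
    def L(P,col):
        q=((proj("scene",P)-[x,y]+.5)*k-.5).round().astype(int); cv2.polylines(g,[q.reshape(-1,1,2)],False,col,1)
    if mode:
        for R in(.022,.03): L(np.c_[C[0]+R*np.cos(th),C[1]+R*np.sin(th),0*th+.1],(0,0,255))
        for o in(-.03,.03): L([[*(C+w*o),.1],[*(C+w*o),.012]],(0,0,255))
        if im is s:
            for o in(-.02,.02): L([[*(cc+w*o),.155],[*(cc+w*o),.235]],(0,255,0))
            for o in(-.004,.004): L([[*(cc+u*.028+v*o),.155],[*(cc+u*.028+v*o),.235]],(255,255,0))
            L(np.c_[cc[0]+.028*np.cos(th),cc[1]+.028*np.sin(th),0*th+.235],(0,255,0))
        for o in(-.006,.006): L([[*(C+u*.03+v*o),.1],[*(C+u*.03+v*o),.012]],(255,255,0))
    out.append(g)
m=np.hstack(out);print(m.shape);cv2.imwrite("pics/ov2.png",cv2.resize(m,(800,300),interpolation=cv2.INTER_AREA) if 0 else np.vstack([np.hstack(out[:2]),])[:600])
m=np.hstack(out[2:])[:600];cv2.imwrite("pics/ov3.png",m)
E
```

```text
(600, 1600, 3)
```

View pics/ov2.png

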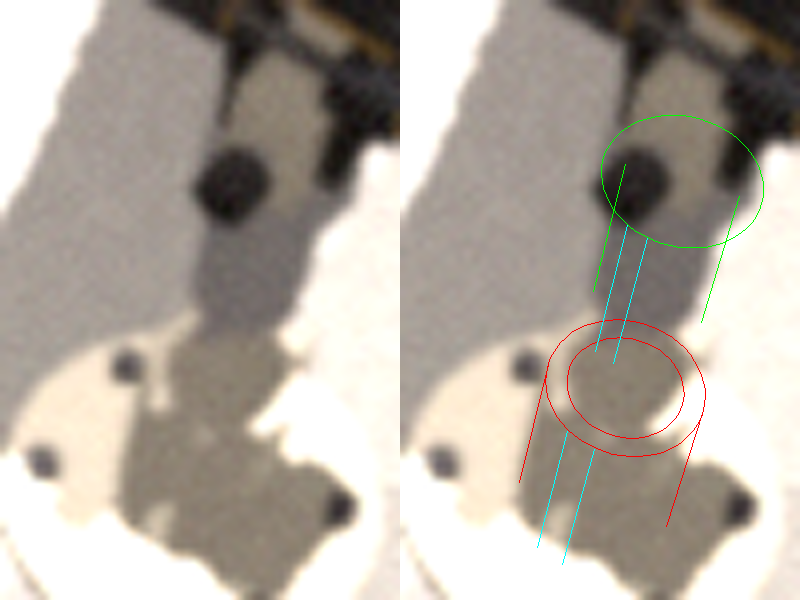

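View pics/ov3.png

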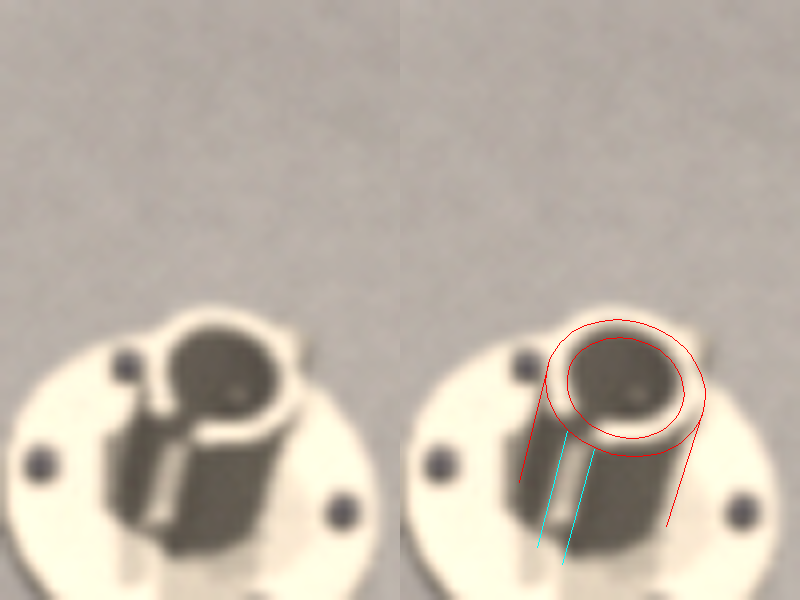

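In the scene overlay the clamp and the tube are shifted from the image by the same amount, about (-0.7, -2) px. That is camera bias, so their relative alignment is good to about 1–2 mm and the slot angle fits. I'll lower the clamp gently and watch the force.

Call:
carry_out(steps=[[[0, 0, 0.8, 0, 0, 0], [0, 0, 1.8, 0, 0, 0], [0, 0, 2.8, 0, 0, 0], [0, 0, 3.8, 0, 0, 0], [0, 0, 4.5, 0, 0, 0], [0, 0, 4.8, 0, 0, 0], [0, 0, 5, 0, 0, 0], [0, 0, 5.2, 0, 0, 0], [0, 0, 5.4, 0, 0, 0], [0, 0, 5.6, 0, 0, 0], [0, 0, 5.8, 0, 0, 0], [0, 0, 6, 0, 0, 0], [0, 0, 6, 0, 0, 0]]])

```text
time: 7.98
ee_pos: [0.517, 0.2412, 0.1922]
eef_rot: [-0.105, 0.994, -0.0, -0.0]
ft_force: [0.2, -0.1, -3.9]
width: 0.0296
grip_force: 40.0
```

The foot is about 5 mm into the mouth with no contact force. Continuing.

Call:
carry_out(steps=[[[0, 0, 0.2, 0, 0, 0], [0, 0, 0.4, 0, 0, 0], [0, 0, 0.6, 0, 0, 0], [0, 0, 0.8, 0, 0, 0], [0, 0, 1, 0, 0, 0], [0, 0, 1, 0, 0, 0]]])

```text
time: 8.48
ee_pos: [0.5169, 0.2412, 0.182]
eef_rot: [-0.105, 0.994, -0.0, -0.0]
ft_force: [0.4, 0.1, -5.1]
width: 0.0299
grip_force: 40.0
```

Call:
carry_out(steps=[[[0, 0, 0.3, 0, 0, 0], [0, 0, 0.7, 0, 0, 0], [0, 0, 1.1, 0, 0, 0], [0, 0, 1.5, 0, 0, 0], [0, 0, 1.9, 0, 0, 0], [0, 0, 2.3, 0, 0, 0], [0, 0, 2.6, 0, 0, 0], [0, 0, 2.8, 0, 0, 0], [0, 0, 3, 0, 0, 0], [0, 0, 3, 0, 0, 0]]])

```text
time: 9.32
ee_pos: [0.517, 0.2411, 0.1521]
eef_rot: [-0.105, 0.994, -0.0, -0.0]
ft_force: [-0.1, -1.9, -5.6]
width: 0.0298
grip_force: 40.0
```

Call:
carry_out(steps=[[[0, 0, 0.3, 0, 0, 0], [0, 0, 0.6, 0, 0, 0], [0, 0, 1, 0, 0, 0], [0, 0, 1.4, 0, 0, 0], [0, 0, 1.8, 0, 0, 0], [0, 0, 2.1, 0, 0, 0], [0, 0, 2.4, 0, 0, 0], [0, 0, 2.7, 0, 0, 0], [0, 0, 2.9, 0, 0, 0], [0, 0, 3.1, 0, 0, 0], [0, 0, 3.2, 0, 0, 0], [0, 0, 3.2, 0, 0, 0]]])

```text
time: 10.32
ee_pos: [0.5172, 0.2411, 0.1203]
eef_rot: [-0.105, 0.994, -0.0, -0.0]
ft_force: [1.2, -2.7, -6.8]
width: 0.0296
grip_force: 40.0
```

Call:
carry_out(steps=[[[0, 0, 0.1, 0, 0, 0], [0, 0, 0.2, 0, 0, 0], [0, 0, 0.25, 0, 0, 0], [0, 0, 0.3, 0, 0, 0], [0, 0, 0.35, 0, 0, 0], [0, 0, 0.35, 0, 0, 0]]])

```text
time: 10.82
ee_pos: [0.5172, 0.2411, 0.1174]
eef_rot: [-0.105, 0.994, 0.0, 0.0]
ft_force: [-1.5, -4.2, 1.6]
width: 0.0296
grip_force: 40.0
```

The vertical force went from -6.8 N to +1.6 N at TCP z = 0.1174 (0.1175 expected), so the flange is on the rim. Opening and retreating.

Call:
carry_out(steps=[[[0, 0, 0.35, 0, 0, 0], [0, 0, 0.2, 0, 0, 0], [0, 0, 0, 0, 0, 0], [0, 0, 0, 0, 0, 0], [0, 0, 0, 0, 0, 0], [0, 0, 0, 0, 0, 0], [0, 0, 0, 0, 0, 0], [0, 0, 0, 0, 0, 0], [0, 0, 0, 0, 0, 0]]], hand=-1, squeeze=5)

```text
time: 11.57
ee_pos: [0.5171, 0.2413, 0.1171]
eef_rot: [-0.105, 0.994, 0.0, 0.0]
ft_force: [1.0, 0.6, -0.2]
width: 0.081
grip_force: 0.0
```

Call:
carry_out(steps=[[[0, 0, -1, 0, 0, 0], [0, 0, -3, 0, 0, 0], [0, 0, -6, 0, 0, 0], [0, 0, -9, 0, 0, 0], [0, 0, -12, 0, 0, 0], [0, 0, -15, 0, 0, 0], [0, 2, -16, 0, 0, 0], [0, 5, -16, 0, 0, 0], [0, 8, -16, 0, 0, 0], [0, 11, -16, 0, 0, 0], [0, 14, -16, 0, 0, 0], [0, 17, -16, 0, 0, 0], [0, 20, -16, 0, 0, 0], [0, 23, -16, 0, 0, 0], [0, 25, -16, 0, 0, 0], [0, 25, -16, 0, 0, 0], [0, 25, -16, 0, 0, 0]]])

```text
time: 12.98
ee_pos: [0.4642, 0.4867, 0.2771]
eef_rot: [-0.106, 0.994, -0.0, -0.0]
ft_force: [0.7, -1.2, -0.2]
width: 0.0868
grip_force: 0.0
```

```bash
python3 - <<'E'
from h import *
s=avg("scene",2);t=avg("top",2); st=r.read_state(); print(st['ee_pos'],st['ft_force'],st['time'])
m=np.hstack([cv2.resize(s[205:290,285:370],(400,400),interpolation=cv2.INTER_CUBIC),cv2.resize(t[180:245,105:170],(400,400),interpolation=cv2.INTER_CUBIC)])
cv2.imwrite("pics/fin.png",cv2.convertScaleAbs(m[:,:,::-1],alpha=1.2))
E
```

```text
[0.46588705 0.48441769 0.27771366] [0.10351497 0.15180358 0.32302116] 13.1833
```

View pics/fin.png

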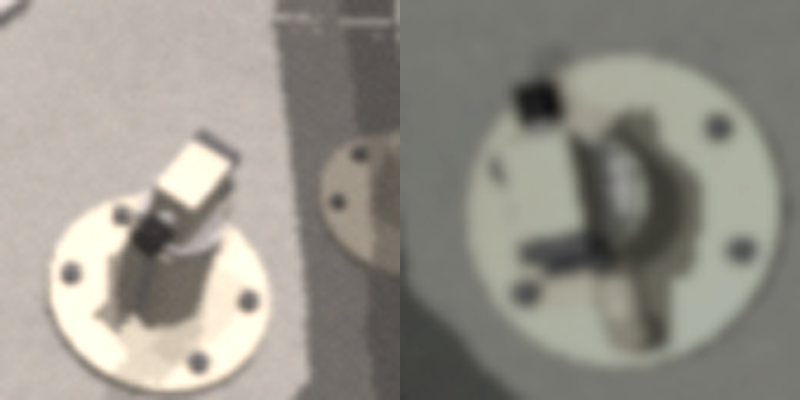

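The clamp is seated: the flange is on the rim, it stands upright, and the knob is over the slot (scene crop (150,235), opposite the brace in the top view). The gripper is clear. Handing in.

```bash
python3 -c "
from bench import r
print(r.close_job())"
```

```text
the job is handed in; nothing more can be done
None
```

The white clamp is in the larger socket with its key in the slot and its flange on the rim, released without a drop; I handed the job in at about 13 s, and the hand-in gave no verdict.

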